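# Pack the spice box under the lid that lies flat and press its four clips flat

### The job

Pack the spice jars away: one of the two wooden lids has warped, so with the lids lying on the table press on their corners until you have found the one that rocks, and hold its loose corner down for a moment. Put all the spice jars there are (one to three) into the open box, set the other, flat lid on it, fully home, with its clips still up, and then press its four clips down one after another until all lie fully flat. Leave the warped lid lying on the table and leave the salt and pepper mills alone.

Things in the scene. Friction and masses are not known exactly. Their poses are not given: they have to be found in the camera images.
- box: Plain white open-topped box (its sides look grey in shade), 174 x 124 mm outside, 132 mm high, walls and floor 6 mm thick (inside 162 x 112 mm, 126 mm deep). It is fixed. Origin at the centre of its underside; x along its long side, z up. A lid fits on it either way round.
- lid_1_handle (a point): Middle of the bar handle (18 mm thick along lid x, 60 mm along y, its top 9 mm higher) of a dark wooden lid, loose, about 0.4 kg, looks like lid_2. Lid x runs along its long side, z up. Board 180 x 130 x 8 mm, its top 25 mm below this point. This point is 47 mm above the table when the lid lies on its feet, 165 mm above the box's origin when fully home on the box's rim.
- lid_1_corner0 (a point): Point on top of the board of lid_1 over its +x +y foot (71.5 and 46.5 mm from the centre). Four round feet, 14 mm diameter, reach 14 mm below the board; on the box they go inside the walls with 2.5 mm play. On the warped lid one of the four is 6 mm short: it stands level on three, and tilts about 0.07 rad if pressed here over the short one (1 N is enough), falling back when let go. The flat lid does not rock.
- lid_1_corner1 (a point): Point on top of the board of lid_1 over its -x +y foot (71.5 and 46.5 mm from the centre). See corner0.
- lid_1_corner2 (a point): Point on top of the board of lid_1 over its -x -y foot (71.5 and 46.5 mm from the centre). See corner0.
- lid_1_corner3 (a point): Point on top of the board of lid_1 over its +x -y foot (71.5 and 46.5 mm from the centre). See corner0.
- lid_1_tab0 (a joint): Steel clip on the +x edge of lid_1: 0 standing up, 0.7 flat (engaged). Press straight down over the board's edge, 90 mm to +x of the centre. Clips are 44 mm wide, 36 long, 3 thick, hinged on the board 22 mm inside the edge; up, they lean outward, ends 25 mm above the board. They are stiff (about 4 N where pressed) and stay wherever they are pushed.
- lid_1_tab1 (a joint): Steel clip on the +y edge of lid_1: 0 standing up, 0.7 flat (engaged). Press straight down over the board's edge, 65 mm to +y of the centre. As tab0.
- lid_1_tab2 (a joint): Steel clip on the -x edge of lid_1: 0 standing up, 0.7 flat (engaged). Press straight down over the board's edge, 90 mm to -x of the centre. As tab0.
- lid_1_tab3 (a joint): Steel clip on the -y edge of lid_1: 0 standing up, 0.7 flat (engaged). Press straight down over the board's edge, 65 mm to -y of the centre. As tab0.
- lid_2_handle (a point): Middle of the bar handle (18 mm thick along lid x, 60 mm along y, its top 9 mm higher) of a dark wooden lid, loose, about 0.4 kg, looks like lid_1. Lid x runs along its long side, z up. Board 180 x 130 x 8 mm, its top 25 mm below this point. This point is 47 mm above the table when the lid lies on its feet, 165 mm above the box's origin when fully home on the box's rim.
- lid_2_corner0 (a point): Point on top of the board of lid_2 over its +x +y foot (71.5 and 46.5 mm from the centre). Four round feet, 14 mm diameter, reach 14 mm below the board; on the box they go inside the walls with 2.5 mm play. On the warped lid one of the four is 6 mm short: it stands level on three, and tilts about 0.07 rad if pressed here over the short one (1 N is enough), falling back when let go. The flat lid does not rock.
- lid_2_corner1 (a point): Point on top of the board of lid_2 over its -x +y foot (71.5 and 46.5 mm from the centre). See corner0.
- lid_2_corner2 (a point): Point on top of the board of lid_2 over its -x -y foot (71.5 and 46.5 mm from the centre). See corner0.
- lid_2_corner3 (a point): Point on top of the board of lid_2 over its +x -y foot (71.5 and 46.5 mm from the centre). See corner0.
- lid_2_tab0 (a joint): Steel clip on the +x edge of lid_2: 0 standing up, 0.7 flat (engaged). Press straight down over the board's edge, 90 mm to +x of the centre. Clips are 44 mm wide, 36 long, 3 thick, hinged on the board 22 mm inside the edge; up, they lean outward, ends 25 mm above the board. They are stiff (about 4 N where pressed) and stay wherever they are pushed.
- lid_2_tab1 (a joint): Steel clip on the +y edge of lid_2: 0 standing up, 0.7 flat (engaged). Press straight down over the board's edge, 65 mm to +y of the centre. As tab0.
- lid_2_tab2 (a joint): Steel clip on the -x edge of lid_2: 0 standing up, 0.7 flat (engaged). Press straight down over the board's edge, 90 mm to -x of the centre. As tab0.
- lid_2_tab3 (a joint): Steel clip on the -y edge of lid_2: 0 standing up, 0.7 flat (engaged). Press straight down over the board's edge, 65 mm to -y of the centre. As tab0.
- jar_1_mid (a point): Glass spice jar with a wide screw cap, standing upright, 46 mm diameter, 106 mm high, loose; the point is at its centre, half-way up (53 mm). May be absent.
- jar_2_mid (a point): Spice jar, 42 mm diameter, 106 mm high; otherwise like jar_1. May be absent.
- jar_3_mid (a point): Spice jar, 46 mm diameter, 106 mm high, like jar_1. May be absent.
- mill_a_mid (a point): Bystander: small glass shaker with a domed grey metal top and dark filling (pepper), 44 mm diameter, 90 mm high; the point is half-way up. Leave it where it is.
- mill_b_mid (a point): Bystander: the same shaker with white filling (salt), 44 mm diameter, 90 mm high; the point is half-way up. Leave it where it is.
Not all that is in view belongs to the job. Leave any red look-alike of the part that bears jar_2_mid alone.

How it is judged:
By the outcome, as a careful person would: the job done as asked, in the order asked, and still so for the second after the job is handed in, with the robot touching nothing.
Of jar_1, jar_2, jar_3 only 1 to 3 are there at a start; the rules pass over those that are not, and their reading is None.
At some moment in a run one of lid_1, lid_2 may be knocked a few centimetres aside while the robot is not near it.
It also fails if it takes over 210 s, if anything falls off the work surface, if the arm or the gripper's body presses on something with over 40 N, if the wrist force passes 120 N, or if a joint passes its speed limit or range.

### The arm

A 6-joint arm with a two-finger parallel gripper is mounted at the origin on a cart in front of the work surface, level with it; the furniture and walls round the work are solid. World frame = base frame: x ahead of the robot, y to its left, z up, the work surface at z = 0. Lengths are in m, angles in rad, forces in N, time in s.
With the tool pointing down it reaches from about 0.35 to 0.775 m from the base axis. Payload 7.3 kg.
Tool frame: the origin (TCP) lies midway between the tips of the shut fingers; the grasp point (between the pads) lies 19 mm behind it; z points along the fingers, y is the line along which they close (so a half turn about z gives the same grasp; the last joint's range is limited). The gripper opens to 92 mm and grips with 3 to 60 N. Pads are 19 mm wide; open, the fingers measure 130 mm over their backs; the gripper's body (75 mm by 190 mm) begins 47 mm behind the grasp point.
Start: joints at [1.016, 0.342, 1.524, -0, 1.275, -0.146], TCP at [0.209, 0.482, 0.227] pointing down, gripper open.
Joint ranges: [-2.53, 2.53], [-0.77, 2.02], [0.04, 2.7], [-1, 4.14], [0.28, 2.66], [-3.11, 3.11]. Speed limits (rad/s): [2.57, 2.57, 3.14, 3.14, 3.14, 3.14].

### API

Orientations are given as a rotation vector (axis times angle).
In Python, from rig import * gives the robot as it stands.
- The arm moves only by the shell command python3 -m creep 'ROWS' [FORCE]. ROWS is a JSON object of lists of equal length, an entry for each row: "delta_pos": the shift along the tool's x, y, z in units of 0.05 m (1.0 is 0.05 m), a list of three; "turn": the turn, a rotation vector about the tool's x, y, z in units of 90 degrees (1.0 is 90 degrees), a list of three; "hand": the gripper command: -1 is shut, 1 is fully open, values between are in proportion. A call has 1 to 12 rows; each row shifts and turns the commanded pose from where the row before left it, along the tool's axes as they then stand; what a row does not reach is not made up. A row lasts 1/8 s, in which the tool goes at most 62.5 mm and 10.7 degrees, less where a joint would pass 70% of its speed; a pose out of reach is approached as far as the arm can. A call with a number of a shift or a turn outside -1 to 1 is refused whole. A call with a gripper value outside its range is refused whole. The fingers move at their own pace and stop on an object; FORCE is the grip in N (left out, the last holds). Time passes only in rows, so rows that do not move let the fingers close. It gives the time, the measured TCP pose, the force, the opening and the grip force at its end, in the units of the state.
- read_state(): the state, without advancing time (a new reading comes with each control period).
- grab_frame(name): name is "side" or "top"; returns the picture (420x560x3 uint8, red, green, blue); there is no depth.
- camera_info(name): a dict with "fovy" (degrees; the focal length in pixels is half the picture's height over the tangent of half this angle, whatever the lens; pixels are square), "cx", "cy" (the principal point, pixels), "R" (3x3) and "t" (3): a world point X has camera coordinates R X + t. Camera axes: x right, y down, z forward; pixel columns grow to the right and rows downward; lengths in m; the calibration is good to about 2 mm. A picture is of the moment at which its call begins. camera_info takes no time and is no camera call.
- sign_off(): hands the job in; it is judged then, once.
The state is a dict: "time": time; "qpos": joint angles; "joint_velocities": joint speeds; "joint_efforts": joint torques, N m; "tool_pos": TCP position; "ee_rot": TCP orientation; "contact_force": force on the tool from outside, world axes, zero at the start; "moment": the same for the moment, N m; "opening": opening from 0.0 (shut) to 1.0 (fully open); "finger_force": force on a finger pad.
Only numpy, scipy, OpenCV 4.12 (cv2) and the standard library are available. Lean on these libraries where they do the work, as an engineer would, in place of code of your own. Each camera call takes 0.05 s, during which the arm holds its last target. There are 200 camera calls.

## Working session

There is one attempt and no reset: what is moved stays moved. The work goes in short steps, Python scripts to look and compute and a shell command to move; the robot and the scene stay as the last step left them, time stands still between calls to the robot, and variables do not carry over. Pictures are saved under pics/ and viewed, at most 14 in all, crops included, and the job is handed in when it is done.

```bash
ls; mkdir -p pics; python3 - <<'E'
from rig import *
import cv2
s=read_state(); print(s)
for n in("side","top"):
    f=grab_frame(n); cv2.imwrite(f"pics/{n}0.png",f[:,:,::-1]); c=camera_info(n); print(n,c)
E
```

```text
pics
{'time': 0.0, 'qpos': array([ 1.01600349e+00,  3.42714102e-01,  1.52501422e+00, -1.69954091e-05,
        1.27536351e+00, -1.46043553e-01]), 'joint_velocities': array([-2.90781135e-04,  5.85355574e-04, -1.53407450e-05,  1.76995017e-03,
        1.34098591e-03, -3.21427719e-04]), 'joint_efforts': array([-2.13258623e-03, -4.31236410e+01, -2.44220728e+01,  7.18446798e-02,
        5.58802695e-02, -1.16860128e-04]), 'tool_pos': array([0.20846205, 0.48140727, 0.2260504 ]), 'ee_rot': array([-6.37492338e-01, -3.07572195e+00,  2.22020139e-03]), 'contact_force': array([ 0.13411699, -0.58067265,  0.00767798]), 'moment': array([-0.00575202,  0.03146496,  0.03071297]), 'finger_force': 0.0, 'opening': 0.9999658747926413}
side {'fovy': 47.373075891966174, 'cx': 283.0859901832978, 'cy': 216.32577367410212, 'R': array([[ 0.96074521, -0.27706383, -0.01429237],
       [-0.18468629, -0.60027489, -0.77817802],
       [ 0.20702563,  0.75027041, -0.62788112]]), 't': array([-0.6008712 ,  0.07520049,  1.13994938])}
top {'fovy': 57.70076112569274, 'cx': 283.86473402545244, 'cy': 209.64640963303322, 'R': array([[-0.01856442, -0.9995553 ,  0.02333582],
       [-0.9823266 ,  0.01388665, -0.18665911],
       [ 0.18625204, -0.02638861, -0.98214755]]), 't': array([-0.15940046,  0.59823124,  0.8656784 ])}
```

View pics/top0.png

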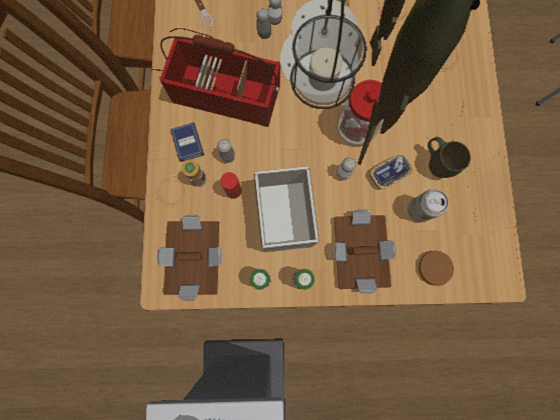

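View pics/side0.png

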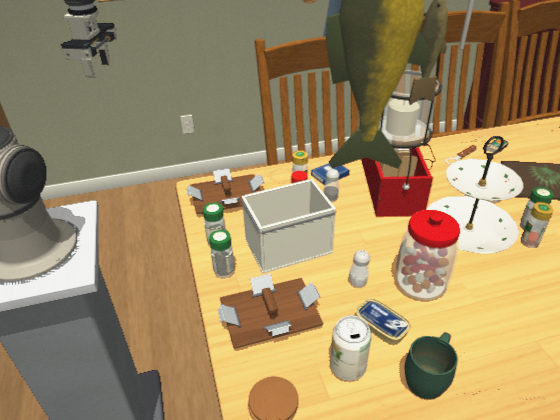

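```bash
cat > h.py <<'E'
from rig import *
import numpy as np, cv2
from scipy.spatial.transform import Rotation as Ro
def cam(n):
    c=camera_info(n); f=210/np.tan(np.radians(c["fovy"])/2); return f,c["cx"],c["cy"],np.array(c["R"]),np.array(c["t"])
def plane(n,u,v,z):
    f,cx,cy,R,t=cam(n); d=R.T@np.array([(u-cx)/f,(v-cy)/f,1]); o=-R.T@t
    return (o+d*(z-o[2])/d[2])
def proj(n,X):
    f,cx,cy,R,t=cam(n); p=R@np.array(X)+t; return np.array([cx+f*p[0]/p[2],cy+f*p[1]/p[2]])
def tri(a,b):
    A=[];B=[]
    for n,(u,v) in(("top",a),("side",b)):
        f,cx,cy,R,t=cam(n); d=R.T@np.array([(u-cx)/f,(v-cy)/f,1]); d/=np.linalg.norm(d); o=-R.T@t
        P=np.eye(3)-np.outer(d,d); A.append(P);B.append(P@o)
    return np.linalg.lstsq(np.vstack(A),np.hstack(B),rcond=None)[0]
def shot(n,name,crop=None,k=1):
    f=grab_frame(n); g=f[:,:,::-1]
    cv2.imwrite(f"pics/{name}_raw.png",g)
    if crop: x0,y0,x1,y1=crop; g=cv2.resize(g[y0:y1,x0:x1],None,fx=k,fy=k,interpolation=cv2.INTER_CUBIC)
    cv2.imwrite(f"pics/{name}.png",g); return f
def go(x,y,z,yaw=None):
    """print tool-frame deltas (units of .05) to a target TCP; yaw = angle of tool y axis (closing line)"""
    s=read_state(); R=Ro.from_rotvec(s["ee_rot"]).as_matrix()
    d=R.T@(np.array([x,y,z])-s["tool_pos"])/.05
    print("delta",d.round(2),"n>",np.abs(d).max().round(1))
    if yaw is not None:
        Yd=np.array([np.cos(yaw),np.sin(yaw),0]); Z=np.array([0,0,-1.]); 
        for sg in(1,-1):
            T=np.column_stack([np.cross(sg*Yd,Z),sg*Yd,Z]); print("turn",(Ro.from_matrix(R.T@T).as_rotvec()/(np.pi/2)).round(3))
E
python3 - <<'E'
from h import *
t=cv2.imread("pics/top0.png"); s=cv2.imread("pics/side0.png")
a=cv2.resize(t[110:305,145:405],None,fx=3,fy=3,interpolation=cv2.INTER_CUBIC)
cv2.imwrite("pics/t1.png",a)
b=cv2.resize(s[130:345,180:400],None,fx=2.75,fy=2.75,interpolation=cv2.INTER_CUBIC)
cv2.imwrite("pics/s1.png",b)
print(a.shape,b.shape)
s=read_state();print(Ro.from_rotvec(s["ee_rot"]).as_matrix().round(3))
for p in[(190,257),(363,252)]: print(plane("top",*p,.056))
for p in[(260,279),(304,279),(193,170),(231,180)]: print(plane("top",*p,.106))
E
```

```text
(585, 780, 3) (591, 605, 3)
[[-0.918  0.398 -0.001]
 [ 0.398  0.918 -0.001]
 [ 0.    -0.001 -1.   ]]
[0.48535516 0.05444626 0.056     ]
[ 0.49022821 -0.35655667  0.056     ]
[ 0.43080768 -0.11208758  0.106     ]
[ 0.42901217 -0.20972483  0.106     ]
[0.6834391  0.04201683 0.106     ]
[ 0.65829566 -0.04637893  0.106     ]
```

View pics/t1.png

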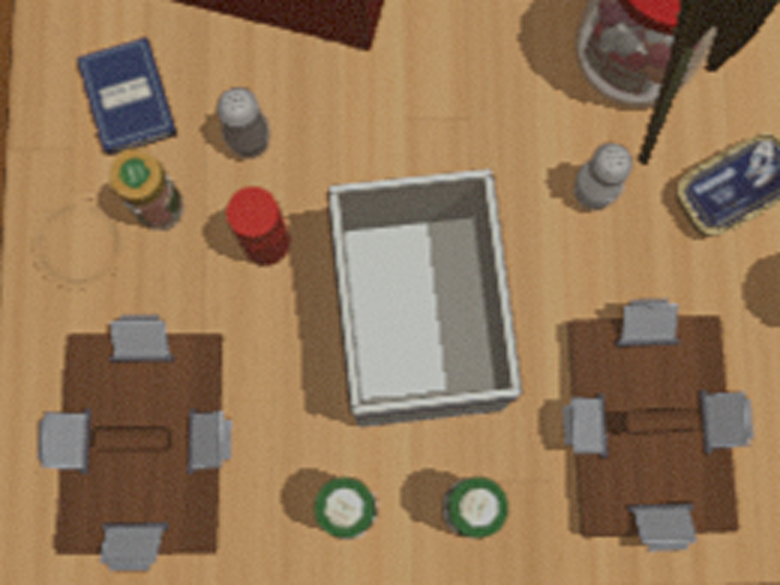

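View pics/s1.png

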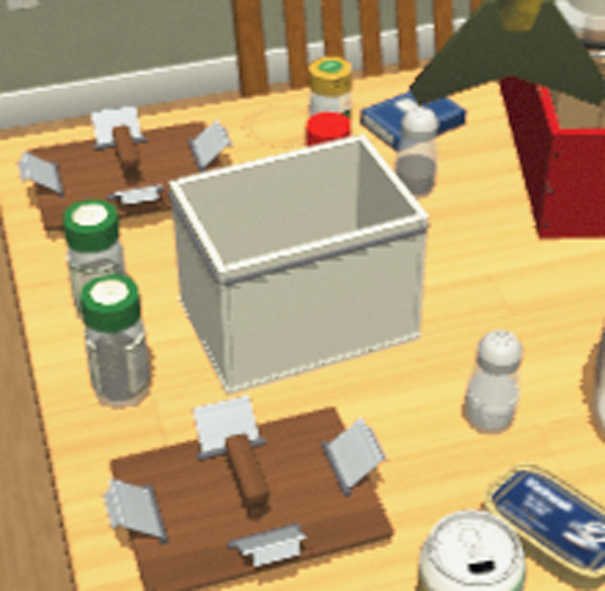

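```bash
python3 - <<'E'
from h import *
T=lambda p,z:plane("top",p[0]/3+145-.33,p[1]/3+110-.33,z)
def quad(P,z,name):
    Q=np.array([T(p,z) for p in P]); c=Q.mean(0); L=[np.linalg.norm(Q[i]-Q[i-1]) for i in range(4)]
    d=(Q[0]+Q[1]-Q[2]-Q[3])[:2]; print(name,c.round(4),np.round(L,3),"axis yaw deg",np.degrees(np.arctan2(d[1],d[0])).round(1))
quad([(331,187),(494,172),(520,395),(352,415)],.132,"box rim")
quad([(68,334),(222,335),(218,553),(56,553)],.022,"A")
quad([(570,318),(720,316),(738,532),(580,535)],.022,"B")
print("Ahandle",T((132,438),.056),"B",T((662,420),.056))
# side checks
S=lambda p:(p[0]/2.75+180-.3,p[1]/2.75+130-.3)
t_=lambda p:(p[0]/3+145-.33,p[1]/3+110-.33)
for n,a,b in[("jarL",(345,506),(92,216)),("jarR",(478,507),(110,292)),("jar2",(135,172),(330,66)),("red",(253,210),(328,130)),("millA",(238,105),(417,125)),("millB",(610,162),(499,345)),("Ah",(132,438),(124,143)),("Bh",(662,420),(246,470))]: print(n,tri(t_(a),S(b)).round(4))
print("fish",tri((362,163),(340,158)),tri((362,163),(385,170)))
# B corner via side
E
```

```text
box rim [ 0.5889 -0.1723  0.132 ] [0.173 0.124 0.171 0.124] axis yaw deg 4.7
A [0.4877 0.0577 0.022 ] [0.177 0.127 0.177 0.129] axis yaw deg -0.6
B [ 0.4958 -0.3622  0.022 ] [0.179 0.127 0.179 0.129] axis yaw deg 0.5
Ahandle [0.4885335  0.05765425 0.056     ] B [ 0.49568973 -0.36249833  0.056     ]
jarL [ 0.4314 -0.1112  0.1036]
jarR [ 0.4288 -0.2098  0.1041]
jar2 [0.6887 0.0501 0.1061]
red [ 0.6587 -0.0405  0.0977]
millA [ 0.7523 -0.0247  0.0749]
millB [ 0.7019 -0.3265  0.0792]
Ah [0.4866 0.0585 0.0528]
Bh [ 0.4945 -0.3641  0.0482]
fish [ 0.63894431 -0.30657961  0.31074381] [ 0.68376273 -0.32701976  0.27749821]
```

```bash
python3 -m creep '{"delta_pos":[[-0.944,-0.413,0],[-0.944,-0.413,0],[-0.944,-0.413,0],[-0.944,-0.413,0],[-0.944,-0.413,0],[-0.944,-0.413,0],[-0.944,-0.413,0],[-0.944,-0.413,0],[-0.944,-0.413,0],[-0.944,-0.413,0],[0,0,0],[0,0,0]],"turn":[[0,0,0],[0,0,0],[0,0,0],[0,0,0],[0,0,0],[0,0,0],[0,0,0],[0,0,0],[0,0,0.08],[0,0,0.08],[0,0,0.08],[0,0,0]],"hand":[-1,-1,-1,-1,-1,-1,-1,-1,-1,-1,-1,-1]}' 10; python3 -c "
from h import *
go(.559,.104,.06,np.pi/4)"
```

```text
time: 1.6
tool_pos: [0.5546, 0.1, 0.2261]
ee_rot: [-1.202, -2.901, 0.001]
contact_force: [-0.1, 0.0, -0.3]
opening: 0.004
finger_force: 0.0
delta [-0.01  0.12  3.32] n> 3.3
turn [-0.001 -0.001 -0.   ]
turn [-1.e-03  1.e-03  2.e+00]
```

```bash
python3 -m creep '{"delta_pos":[[0,0.12,0.96],[0,0,0.96],[0,0,0.96],[0,0,0.96],[0,0,0.08],[0,0,0.06],[0,0,0.04],[0,0,0.03],[0,0,0]],"turn":[[0,0,0],[0,0,0],[0,0,0],[0,0,0],[0,0,0],[0,0,0],[0,0,0],[0,0,0],[0,0,0]],"hand":[-1,-1,-1,-1,-1,-1,-1,-1,-1]}'
```

```text
time: 2.72
tool_pos: [0.5593, 0.1048, 0.025]
ee_rot: [1.202, 2.901, 0.001]
contact_force: [-0.1, 0.1, -0.1]
opening: 0.003
finger_force: 0.0
```

```bash
python3 -m creep '{"delta_pos":[[0,0,0.04],[0,0,0.03],[0,0,0]],"turn":[[0,0,0],[0,0,0],[0,0,0]],"hand":[-1,-1,-1]}'
```

```text
time: 3.1
tool_pos: [0.5593, 0.1049, 0.0217]
ee_rot: [1.202, 2.901, 0.001]
contact_force: [-2.2, 0.4, 8.2]
opening: 0.004
finger_force: 4.2
```

```bash
python3 -m creep '{"delta_pos":[[0,0,-1],[-0.66,-0.66,0],[-0.66,-0.66,0],[0,0,0.85],[0,0,0.1],[0,0,0.05],[0,0,0.03],[0,0,0]],"turn":[[0,0,0],[0,0,0],[0,0,0],[0,0,0],[0,0,0],[0,0,0],[0,0,0],[0,0,0]],"hand":[-1,-1,-1,-1,-1,-1,-1,-1]}'
```

```text
time: 4.1
tool_pos: [0.5577, 0.0107, 0.0215]
ee_rot: [-1.2, -2.902, 0.004]
contact_force: [-9.3, -7.9, 16.8]
opening: 0.006
finger_force: 8.2
```

```bash
python3 -m creep '{"delta_pos":[[0,0,-1],[0.71,-0.71,0],[0.71,-0.71,0],[0.61,-0.61,0],[0,0,0.85],[0,0,0.1],[0,0,0.05],[0,0,0]],"turn":[[0,0,0],[0,0,0],[0,0,0],[0,0,0],[0,0,0],[0,0,0],[0,0,0],[0,0,0]],"hand":[-1,-1,-1,-1,-1,-1,-1,-1]}'
```

```text
time: 5.1
tool_pos: [0.4136, 0.0121, 0.0211]
ee_rot: [-1.199, -2.899, 0.002]
contact_force: [-12.1, -0.0, 26.4]
opening: 0.006
finger_force: 13.2
```

```bash
python3 -m creep '{"delta_pos":[[0,0,-1],[0.66,0.66,0],[0.66,0.66,0],[0,0,0.8],[0,0,0.1],[0,0,0.05],[0,0,0]],"turn":[[0,0,0],[0,0,0],[0,0,0],[0,0,0],[0,0,0],[0,0,0],[0,0,0]],"hand":[-1,-1,-1,-1,-1,-1,-1]}'
```

```text
time: 5.98
tool_pos: [0.4162, 0.1045, 0.0226]
ee_rot: [1.204, 2.901, 0.001]
contact_force: [-0.3, 0.2, 0.4]
opening: 0.006
finger_force: 0.0
```

```bash
python3 -m creep '{"delta_pos":[[0,0,0.04],[0,0,0.03],[0,0,0]],"turn":[[0,0,0],[0,0,0],[0,0,0]],"hand":[-1,-1,-1]}'
```

```text
time: 6.35
tool_pos: [0.4164, 0.1047, 0.0211]
ee_rot: [1.203, 2.899, 0.002]
contact_force: [-7.6, -0.4, 33.0]
opening: -0.001
finger_force: 16.0
```

```bash
python3 -m creep '{"delta_pos":[[0,0,-1],[0,0,-1],[0,0,-1],[-0.661,-0.661,0],[-0.661,-0.661,0],[-0.661,-0.661,0],[-0.661,-0.661,0],[-0.661,-0.661,0],[-0.661,-0.661,0],[-0.661,-0.661,0],[-0.661,-0.661,0],[-0.661,-0.661,0]],"turn":[[0,0,0],[0,0,0],[0,0,0],[0,0,0],[0,0,0],[0,0,0],[0,0,0],[0,0,0],[0,0,0],[0,0,0],[0,0,0],[0,0,0]],"hand":[-1,-1,-1,-1,-1,-1,-1,-1,-1,-1,-1,-1]}'
python3 -m creep '{"delta_pos":[[0,0,0],[0,0,0],[0,0,0],[0,0,0],[0,0,0],[0,0,0]],"turn":[[0,0,0.1],[0,0,0.1],[0,0,0.1],[0,0,0.1],[0,0,0.1],[0,0,0]],"hand":[-1,-1,-1,-1,-1,-1]}'
python3 -c "
from h import *
shot('top','b1'); go(.424,-.316,.026,0)"
```

```text
time: 7.85
tool_pos: [0.4148, -0.3177, 0.1689]
ee_rot: [1.204, 2.901, -0.0]
contact_force: [-0.0, -0.1, 0.5]
opening: 0.005
finger_force: 0.0
time: 8.6
tool_pos: [0.415, -0.316, 0.1687]
ee_rot: [2.221, 2.221, 0.0]
contact_force: [0.4, 1.2, -0.3]
opening: 0.005
finger_force: 0.0
delta [0.   0.18 2.85] n> 2.9
turn [0.    0.    0.001]
turn [-0.     0.    -1.999]
```

View pics/b1.png

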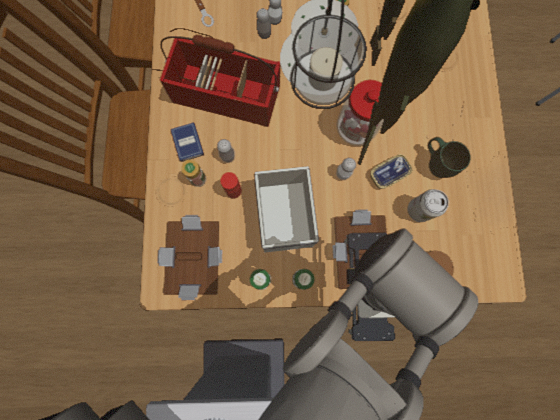

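```bash
python3 -m creep '{"delta_pos":[[0,0.18,0.9],[0,0,0.9],[0,0,0.9],[0,0,0.15],[0,0,0.05],[0,0,0.04],[0,0,0.03],[0,0,0]],"turn":[[0,0,0],[0,0,0],[0,0,0],[0,0,0],[0,0,0],[0,0,0],[0,0,0],[0,0,0]],"hand":[-1,-1,-1,-1,-1,-1,-1,-1]}'
```

```text
time: 9.65
tool_pos: [0.4251, -0.3166, 0.0218]
ee_rot: [2.219, 2.219, 0.0]
contact_force: [-2.0, 1.3, 8.9]
opening: 0.007
finger_force: 4.2
```

```bash
python3 -m creep '{"delta_pos":[[0,0,-1],[-0.93,0,0],[-0.93,0,0],[0,0,0.85],[0,0,0.09],[0,0,0.04],[0,0,0]],"turn":[[0,0,0],[0,0,0],[0,0,0],[0,0,0],[0,0,0],[0,0,0],[0,0,0]],"hand":[-1,-1,-1,-1,-1,-1,-1]}'
```

```text
time: 10.52
tool_pos: [0.4246, -0.4089, 0.0224]
ee_rot: [2.22, 2.221, -0.0]
contact_force: [-2.0, -1.3, 3.1]
opening: 0.009
finger_force: 1.5
```

```bash
python3 -m creep '{"delta_pos":[[0,0,0.03],[0,0,0.02],[0,0,0]],"turn":[[0,0,0],[0,0,0],[0,0,0]],"hand":[-1,-1,-1]}'
```

```text
time: 10.9
tool_pos: [0.4247, -0.4091, 0.0218]
ee_rot: [2.219, 2.22, -0.001]
contact_force: [-6.4, 2.7, 20.6]
opening: 0.008
finger_force: 10.0
```

```bash
python3 -m creep '{"delta_pos":[[0,0,-1],[0,0.95,0],[0,0.95,0],[0,0.95,0],[0,0,0.85],[0,0,0.08],[0,0,0.04],[0,0,0.03],[0,0,0]],"turn":[[0,0,0],[0,0,0],[0,0,0],[0,0,0],[0,0,0],[0,0,0],[0,0,0],[0,0,0],[0,0,0]],"hand":[-1,-1,-1,-1,-1,-1,-1,-1,-1]}'
```

```text
time: 12.02
tool_pos: [0.567, -0.4095, 0.0197]
ee_rot: [2.221, 2.219, 0.001]
contact_force: [0.4, -0.9, 1.8]
opening: 0.005
finger_force: 0.5
```

```bash
python3 -m creep '{"delta_pos":[[0,0,0.04],[0,0,0.03],[0,0,0.03],[0,0,0]],"turn":[[0,0,0],[0,0,0],[0,0,0],[0,0,0]],"hand":[-1,-1,-1,-1]}'
```

```text
time: 12.52
tool_pos: [0.5674, -0.4099, 0.0165]
ee_rot: [2.219, 2.218, -0.0]
contact_force: [-3.9, 2.7, 14.6]
opening: 0.006
finger_force: 7.8
```

```bash
python3 -m creep '{"delta_pos":[[0,0,0],[0,0,0],[0,0,0],[0,0,0],[0,0,0],[0,0,0],[0,0,0],[0,0,0],[0,0,0],[0,0,0],[0,0,-0.05],[0,0,-0.1]],"turn":[[0,0,0],[0,0,0],[0,0,0],[0,0,0],[0,0,0],[0,0,0],[0,0,0],[0,0,0],[0,0,0],[0,0,0],[0,0,0],[0,0,0]],"hand":[-1,-1,-1,-1,-1,-1,-1,-1,-1,-1,-1,-1]}'
python3 -m creep '{"delta_pos":[[0,0,-0.9],[0,0,-0.9],[0,0,-0.9],[0,0,-0.9],[0.8,-0.55,0],[0.8,-0.55,0],[0.8,-0.55,0],[0.8,-0.55,0],[0.8,-0.55,0],[0,0,0],[0,0,0],[0,0,0]],"turn":[[0,0,0],[0,0,0],[0,0,0],[0,0,0],[0,0,0],[0,0,0],[0,0,0],[0,0,0],[0,0,0.1],[0,0,0.1],[0,0,0.1],[0,0,0.1]],"hand":[-1,-1,-1,-1,-1,-1,0.5,0.5,0.5,0.5,0.5,0.5]}'
python3 -m creep '{"delta_pos":[[0,0,0],[0,0,0],[0,0,0],[0,0,0],[0,0,0],[0,0,0]],"turn":[[0,0,0.11],[0,0,0.11],[0,0,0.11],[0,0,0.11],[0,0,0.108],[0,0,0]],"hand":[0.5,0.5,0.5,0.5,0.5,0.5]}'
python3 -c "
from h import *
go(.4288,-.2098,.074,np.radians(94.7))"
```

```text
time: 14.02
tool_pos: [0.5666, -0.4089, 0.0209]
ee_rot: [-2.222, -2.221, -0.0]
contact_force: [-0.3, 0.5, 0.3]
opening: 0.007
finger_force: 0.3
time: 15.52
tool_pos: [0.4289, -0.2084, 0.2006]
ee_rot: [-2.802, -1.418, 0.0]
contact_force: [0.0, 0.1, -0.7]
opening: 0.611
finger_force: 0.0
time: 16.27
tool_pos: [0.429, -0.2086, 0.2005]
ee_rot: [-3.138, -0.13, 0.001]
contact_force: [0.1, 0.7, -0.0]
opening: 0.752
finger_force: 0.0
delta [-0.    0.02  2.53] n> 2.5
turn [-1.000e-03 -1.000e-03 -1.999e+00]
turn [-0.     0.     0.001]
```

```bash
python3 -m creep '{"delta_pos":[[0,0.02,0.85],[0,0,0.85],[0,0,0.83],[0,0,0],[0,0,0],[0,0,0],[0,0,0],[0,0,0]],"turn":[[0,0,0],[0,0,0],[0,0,0],[0,0,0],[0,0,0],[0,0,0],[0,0,0],[0,0,0]],"hand":[0.5,0.5,0.5,0.5,-1,-1,-1,-1]}' 20
python3 -m creep '{"delta_pos":[[0,0,-0.2],[0,0,-0.8],[0,0,-0.8],[0,0,-0.8],[0,0,-0.7],[0,0,0]],"turn":[[0,0,0],[0,0,0],[0,0,0],[0,0,0],[0,0,0],[0,0,0]],"hand":[-1,-1,-1,-1,-1,-1]}'
python3 - <<'E'
from h import *
shot('side','j1',(180,100,400,345),2.4)
c=np.array([.589,-.172]);a=np.radians(4.7);bx=np.array([np.cos(a),np.sin(a)])
for k in(-.053,0,.053):
    p=c+k*bx; print(p.round(4)); go(*p,.24)
E
```

```text
time: 17.27
tool_pos: [0.4302, -0.2104, 0.0755]
ee_rot: [3.137, 0.128, 0.004]
contact_force: [-0.8, -0.3, 6.8]
opening: 0.487
finger_force: 20.1
time: 18.02
tool_pos: [0.4303, -0.2104, 0.2421]
ee_rot: [3.135, 0.128, 0.007]
contact_force: [0.1, -0.1, -1.8]
opening: 0.481
finger_force: 20.1
[ 0.5362 -0.1763]
delta [ 2.18 -0.49  0.01] n> 2.2
[ 0.589 -0.172]
delta [ 3.24 -0.5   0.01] n> 3.2
[ 0.6418 -0.1677]
delta [ 4.3  -0.5   0.01] n> 4.3
```

View pics/j1.png

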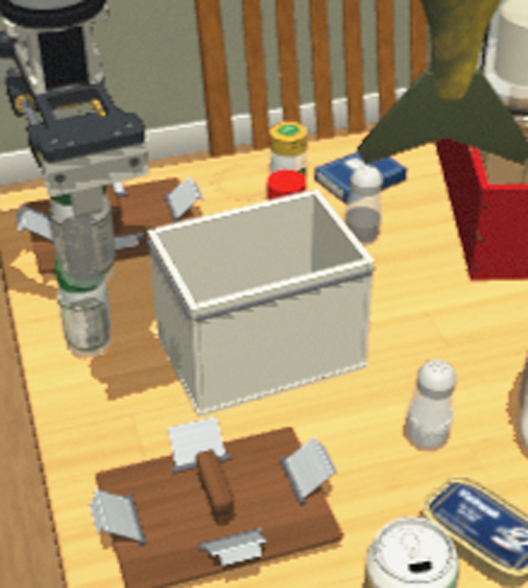

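```bash
python3 - <<'E'
from h import *
f,cx,cy,R,t=cam("top"); print("topcam",-R.T@t); f,cx,cy,R,t=cam("side"); print("sidecam",-R.T@t)
for z in(.3,.35,.4,.45): print("wrist",z,*[plane("top",*p,z)[:2].round(3) for p in((375,260),(460,315),(420,290))])
o=-R.T@t
for p in((385,170),(340,158),(400,165),(372,115),(345,50),(415,50),(375,10)):
    d=R.T@np.array([(p[0]-cx)/f,(p[1]-cy)/f,1])
    print(p,[(tuple((o+d*s).round(2)),tuple(proj("top",o+d*s).round(0).astype(int))) for s in(.7,.8,.9,1.,1.1)])
E
```

```text
topcam [ 0.42346491 -0.14479295  0.96560897]
sidecam [ 0.3551739  -0.97660899  0.76568419]
wrist 0.3 [ 0.458 -0.32 ] [ 0.362 -0.46 ] [ 0.405 -0.395]
wrist 0.35 [ 0.455 -0.307] [ 0.367 -0.436] [ 0.407 -0.376]
wrist 0.4 [ 0.453 -0.294] [ 0.372 -0.413] [ 0.408 -0.357]
wrist 0.45 [ 0.45  -0.281] [ 0.376 -0.389] [ 0.409 -0.338]
(385, 170) [((np.float64(0.66), np.float64(-0.45), np.float64(0.38)), (np.int64(459), np.int64(135))), ((np.float64(0.7), np.float64(-0.38), np.float64(0.32)), (np.int64(401), np.int64(125))), ((np.float64(0.74), np.float64(-0.3), np.float64(0.27)), (np.int64(352), np.int64(116))), ((np.float64(0.78), np.float64(-0.23), np.float64(0.21)), (np.int64(311), np.int64(109))), ((np.float64(0.83), np.float64(-0.15), np.float64(0.15)), (np.int64(276), np.int64(102)))]
(340, 158) [((np.float64(0.6), np.float64(-0.42), np.float64(0.39)), (np.int64(449), np.int64(168))), ((np.float64(0.63), np.float64(-0.34), np.float64(0.34)), (np.int64(388), np.int64(158))), ((np.float64(0.66), np.float64(-0.27), np.float64(0.28)), (np.int64(337), np.int64(150))), ((np.float64(0.7), np.floa
[... 1760 characters left out ...]
t64(-0.18), np.float64(0.44)), (np.int64(295), np.int64(11))), ((np.float64(0.89), np.float64(-0.09), np.float64(0.4)), (np.int64(241), np.int64(-2))), ((np.float64(0.94), np.float64(-0.01), np.float64(0.37)), (np.int64(193), np.int64(-14)))]
(375, 10) [((np.float64(0.68), np.float64(-0.31), np.float64(0.56)), (np.int64(409), np.int64(55))), ((np.float64(0.73), np.float64(-0.21), np.float64(0.53)), (np.int64(324), np.int64(36))), ((np.float64(0.78), np.float64(-0.12), np.float64(0.5)), (np.int64(250), np.int64(19))), ((np.float64(0.83), np.float64(-0.02), np.float64(0.47)), (np.int64(186), np.int64(4))), ((np.float64(0.87), np.float64(0.07), np.float64(0.44)), (np.int64(130), np.int64(-9)))]
```

```bash
python3 -m creep '{"delta_pos":[[0.86,-0.1,0],[0.86,-0.1,0],[0.86,-0.1,0],[0.86,-0.1,0],[0.86,-0.1,0],[0,0,0],[0,0,0]],"turn":[[0,0,0],[0,0,0],[0,0,0],[0,0,0],[0,0,0],[0,0,0],[0,0,0]],"hand":[-1,-1,-1,-1,-1,-1,-1]}'
python3 - <<'E'
from h import *
shot('top','j2',(230,140,370,260),5)
E
```

```text
time: 18.95
tool_pos: [0.6405, -0.1673, 0.2374]
ee_rot: [-3.138, -0.128, 0.005]
contact_force: [-0.9, -0.3, -0.9]
opening: 0.485
finger_force: 20.1
```

View pics/j2.png

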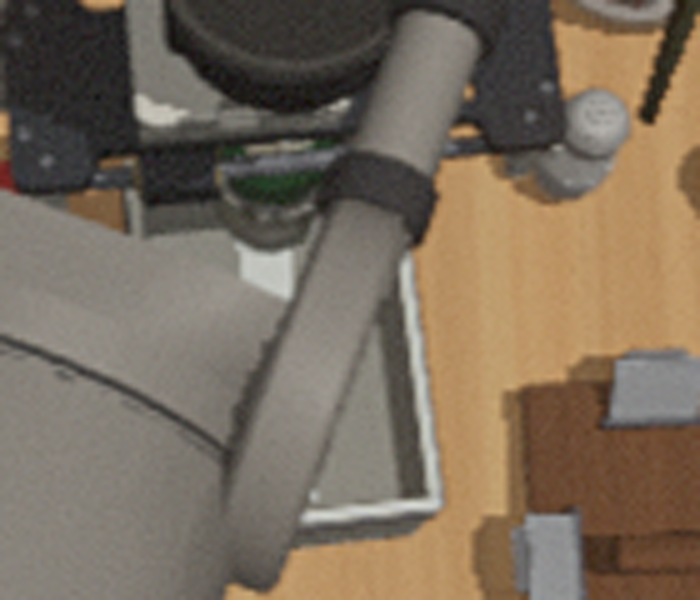

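```bash
python3 -m creep '{"delta_pos":[[0,0,0.6],[0,0,0.6],[0,0,0.6],[0,0,0.5],[0,0,0.3],[0,0,0.2],[0,0,0.15],[0,0,0.1],[0,0,0.03],[0,0,0]],"turn":[[0,0,0],[0,0,0],[0,0,0],[0,0,0],[0,0,0],[0,0,0],[0,0,0],[0,0,0],[0,0,0],[0,0,0]],"hand":[-1,-1,-1,-1,-1,-1,-1,-1,-1,-1]}'
```

```text
time: 20.25
tool_pos: [0.6418, -0.1674, 0.0855]
ee_rot: [3.139, 0.128, 0.001]
contact_force: [0.1, 0.1, -0.8]
opening: 0.483
finger_force: 20.1
```

```bash
python3 -m creep '{"delta_pos":[[0,0,0.05],[0,0,0.02],[0,0,0],[0,0,0],[0,0,0],[0,0,0],[0,0,-0.5],[0,0,-0.9],[0,0,-0.9],[0,0,-0.7],[0,0,0]],"turn":[[0,0,0],[0,0,0],[0,0,0],[0,0,0],[0,0,0],[0,0,0],[0,0,0],[0,0,0],[0,0,0],[0,0,0],[0,0,0]],"hand":[-1,-1,-1,0.22,0.22,0.22,0.22,0.22,0.22,0.22,0.22]}'
python3 - <<'E'
from h import *
go(.4314,-.1112,.074)
E
```

```text
time: 21.62
tool_pos: [0.643, -0.1679, 0.2356]
ee_rot: [3.136, 0.128, 0.01]
contact_force: [-0.2, 0.2, -0.4]
opening: 0.606
finger_force: 0.0
delta [-4.15 -1.48  3.2 ] n> 4.1
```

```bash
python3 -m creep '{"delta_pos":[[-0.83,-0.296,0],[-0.83,-0.296,0],[-0.83,-0.296,0],[-0.83,-0.296,0],[-0.83,-0.296,0],[0,0,0],[0,0,0]],"turn":[[0,0,0],[0,0,0],[0,0,0],[0,0,0],[0,0,0],[0,0,0],[0,0,0]],"hand":[0.5,0.5,0.5,0.5,0.5,0.5,0.5]}'
python3 - <<'E'
from h import *
shot('top','j3',(230,140,370,310),3.5); go(.4314,-.1112,.075)
E
```

```text
time: 22.5
tool_pos: [0.4293, -0.1107, 0.2316]
ee_rot: [3.139, 0.127, 0.001]
contact_force: [0.1, 0.7, -0.2]
opening: 0.749
finger_force: 0.0
delta [0.03 0.01 3.13] n> 3.1
```

View pics/j3.png

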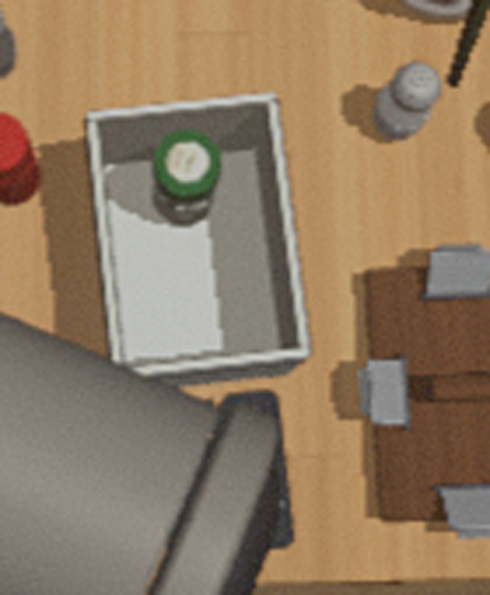

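```bash
python3 -m creep '{"delta_pos":[[0.03,0,0.8],[0,0,0.8],[0,0,0.8],[0,0,0.73],[0,0,0],[0,0,0],[0,0,0],[0,0,0],[0,0,0]],"turn":[[0,0,0],[0,0,0],[0,0,0],[0,0,0],[0,0,0],[0,0,0],[0,0,0],[0,0,0],[0,0,0]],"hand":[0.5,0.5,0.5,0.5,0.5,-1,-1,-1,-1]}' 20
python3 -m creep '{"delta_pos":[[0,0,-0.2],[0,0,-0.8],[0,0,-0.8],[0,0,-0.8],[0,0,-0.6],[0,0,0]],"turn":[[0,0,0],[0,0,0],[0,0,0],[0,0,0],[0,0,0],[0,0,0]],"hand":[-1,-1,-1,-1,-1,-1]}'
python3 - <<'E'
from h import *
go(.5362,-.1763,.0815,np.radians(94.7))
E
```

```text
time: 23.68
tool_pos: [0.4311, -0.1108, 0.0763]
ee_rot: [3.138, 0.128, 0.004]
contact_force: [0.5, -0.4, 7.2]
opening: 0.485
finger_force: 20.0
time: 24.42
tool_pos: [0.4311, -0.1107, 0.2375]
ee_rot: [3.137, 0.128, 0.007]
contact_force: [0.5, 0.5, -1.2]
opening: 0.483
finger_force: 20.0
delta [1.97 1.47 3.13] n> 3.1
turn [-0.004 -0.002  2.   ]
turn [ 0.001 -0.003 -0.   ]
```

```bash
python3 -m creep '{"delta_pos":[[0.657,0.49,0],[0.657,0.49,0],[0.657,0.49,0],[0,0,0],[0,0,0.6],[0,0,0.6],[0,0,0.6],[0,0,0.5],[0,0,0.3],[0,0,0.25],[0,0,0.15],[0,0,0]],"turn":[[0,0,0],[0,0,0],[0,0,0],[0,0,0],[0,0,0],[0,0,0],[0,0,0],[0,0,0],[0,0,0],[0,0,0],[0,0,0],[0,0,0]],"hand":[-1,-1,-1,-1,-1,-1,-1,-1,-1,-1,-1,-1]}'
```

```text
time: 25.92
tool_pos: [0.5344, -0.1756, 0.085]
ee_rot: [-3.139, -0.128, 0.001]
contact_force: [-0.7, 0.1, -1.1]
opening: 0.484
finger_force: 20.0
```

```bash
python3 -m creep '{"delta_pos":[[0,0,0.04],[0,0,0.02],[0,0,0],[0,0,0],[0,0,0],[0,0,0],[0,0,-0.5],[0,0,-0.9],[0,0,-0.9],[0,0,-0.7],[0,0,0]],"turn":[[0,0,0],[0,0,0],[0,0,0],[0,0,0],[0,0,0],[0,0,0],[0,0,0],[0,0,0],[0,0,0],[0,0,0],[0,0,0]],"hand":[-1,-1,-1,0.22,0.22,0.22,0.22,0.22,0.22,0.22,0.22]}'
python3 - <<'E'
from h import *
go(.6887,.0501,.074)
E
```

```text
time: 27.3
tool_pos: [0.5358, -0.1763, 0.2354]
ee_rot: [3.136, 0.128, 0.009]
contact_force: [0.0, -0.7, -0.0]
opening: 0.607
finger_force: 0.0
delta [ 3.4  -4.27  3.23] n> 4.3
```

```bash
python3 - <<'E'
from h import *
f=grab_frame("top"); h=cv2.cvtColor(f,cv2.COLOR_RGB2HSV); x0,y0,x1,y1=170,155,212,190
sub=h[y0:y1,x0:x1]; m=(sub[...,1]>140)&(sub[...,0]>18)&(sub[...,0]<90)
n,l,s,c=cv2.connectedComponentsWithStats(m.astype(np.uint8)*255)
for i in range(1,n):
    if s[i,4]>15: print(s[i],c[i]+[x0,y0],plane("top",*(c[i]+[x0,y0]),.106))
E
```

```text
[17  6 13 17 82] [194.51219512 170.48780488] [0.68221867 0.03848477 0.106     ]
```

```bash
python3 -m creep '{"delta_pos":[[0.567,-0.712,0],[0.567,-0.712,0],[0.567,-0.712,0],[0.567,-0.712,0],[0.567,-0.712,0],[0.567,-0.712,0],[0,0,0],[0,0,0]],"turn":[[0,0,0],[0,0,0],[0,0,0],[0,0,0],[0,0,0],[0,0,0],[0,0,0],[0,0,0]],"hand":[0.5,0.5,0.5,0.5,0.5,0.5,0.5,0.5]}'
python3 - <<'E'
from h import *
go(.6887,.0501,.075)
E
```

```text
time: 28.35
tool_pos: [0.686, 0.0506, 0.2305]
ee_rot: [3.139, 0.128, -0.005]
contact_force: [-0.2, 0.2, 0.3]
opening: 0.749
finger_force: 0.0
delta [0.06 0.01 3.11] n> 3.1
```

```bash
python3 -m creep '{"delta_pos":[[0.03,0.05,0.8],[0,0,0.8],[0,0,0.8],[0,0,0.71],[0,0,0],[0,0,0],[0,0,0],[0,0,0],[0,0,0]],"turn":[[0,0,0],[0,0,0],[0,0,0],[0,0,0],[0,0,0],[0,0,0],[0,0,0],[0,0,0],[0,0,0]],"hand":[0.5,0.5,0.5,0.5,0.5,-1,-1,-1,-1]}' 20
python3 -m creep '{"delta_pos":[[0,0,-0.2],[0,0,-0.8],[0,0,-0.8],[0,0,-0.8],[0,0,-0.6],[0,0,0]],"turn":[[0,0,0],[0,0,0],[0,0,0],[0,0,0],[0,0,0],[0,0,0]],"hand":[-1,-1,-1,-1,-1,-1]}'
python3 - <<'E'
from h import *
shot('side','j4',(180,100,420,320),2.4); go(.589,-.172,.0815,np.radians(94.7))
E
```

```text
time: 29.48
tool_pos: [0.689, 0.0488, 0.0781]
ee_rot: [-3.139, -0.128, -0.004]
contact_force: [0.3, -0.2, 4.6]
opening: 0.441
finger_force: 20.0
time: 30.22
tool_pos: [0.6894, 0.0487, 0.2398]
ee_rot: [3.139, 0.128, 0.009]
contact_force: [-0.6, -0.2, -0.7]
opening: 0.446
finger_force: 20.0
delta [-2.35  4.24  3.11] n> 4.2
turn [-0.002 -0.     2.   ]
turn [ 0.    -0.001 -0.   ]
```

View pics/j4.png

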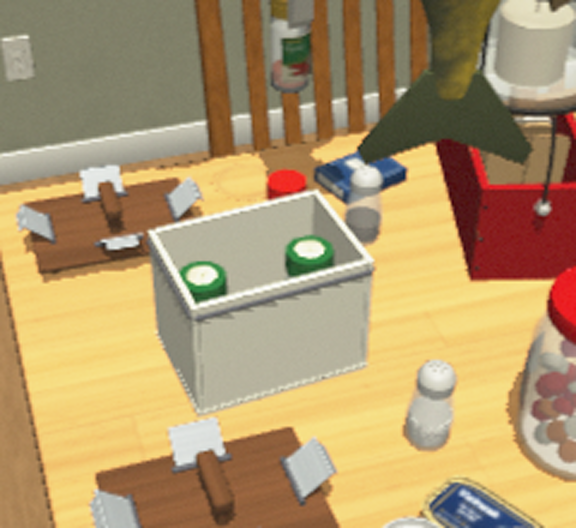

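```bash
python3 -m creep '{"delta_pos":[[-0.392,0.707,0],[-0.392,0.707,0],[-0.392,0.707,0],[-0.392,0.707,0],[-0.392,0.707,0],[-0.392,0.707,0],[0,0,0],[0,0,0.5],[0,0,0.5],[0,0,0.3],[0,0,0]],"turn":[[0,0,0],[0,0,0],[0,0,0],[0,0,0],[0,0,0],[0,0,0],[0,0,0],[0,0,0],[0,0,0],[0,0,0],[0,0,0]],"hand":[-1,-1,-1,-1,-1,-1,-1,-1,-1,-1,-1]}'
python3 - <<'E'
from h import *
go(.5885,-.172,.085)
E
```

```text
time: 31.65
tool_pos: [0.5877, -0.1713, 0.1699]
ee_rot: [-3.137, -0.129, 0.005]
contact_force: [0.1, 0.6, -0.4]
opening: 0.442
finger_force: 20.0
delta [0.02 0.02 1.7 ] n> 1.7
```

```bash
python3 -m creep '{"delta_pos":[[0.02,0.02,0.4],[0,0,0.4],[0,0,0.4],[0,0,0.3],[0,0,0.15],[0,0,0.05],[0,0,0]],"turn":[[0,0,0],[0,0,0],[0,0,0],[0,0,0],[0,0,0],[0,0,0],[0,0,0]],"hand":[-1,-1,-1,-1,-1,-1,-1]}'
```

```text
time: 32.52
tool_pos: [0.5898, -0.1733, 0.0872]
ee_rot: [3.139, 0.128, 0.001]
contact_force: [-0.7, 1.4, -0.8]
opening: 0.448
finger_force: 20.0
```

```bash
python3 -m creep '{"delta_pos":[[0,0,0.05],[0,0,0.02],[0,0,0],[0,0,0],[0,0,0],[0,0,0],[0,0,-0.5],[0,0,-0.9],[0,0,-0.9],[0,0,-0.7],[0,0,0]],"turn":[[0,0,0],[0,0,0],[0,0,0],[0,0,0],[0,0,0],[0,0,0],[0,0,0],[0,0,0],[0,0,0],[0,0,0],[0,0,0]],"hand":[-1,-1,-1,0.16,0.16,0.16,0.16,0.16,0.16,0.16,0.16]}'
python3 - <<'E'
from h import *
t=shot('top','k1')[:,:,::-1]; s=shot('side','k1s')[:,:,::-1]
a=cv2.resize(t[190:310,145:265],(600,600),interpolation=cv2.INTER_CUBIC)
b=cv2.resize(s[140:280,180:340],None,fx=1.25,fy=1.25)
a[:175,:200]=b
cv2.imwrite('pics/k1c.png',a)
E
```

```text
time: 33.9
tool_pos: [0.5908, -0.1737, 0.2365]
ee_rot: [3.136, 0.128, 0.009]
contact_force: [0.2, -0.2, 0.3]
opening: 0.579
finger_force: 0.0
```

View pics/k1c.png

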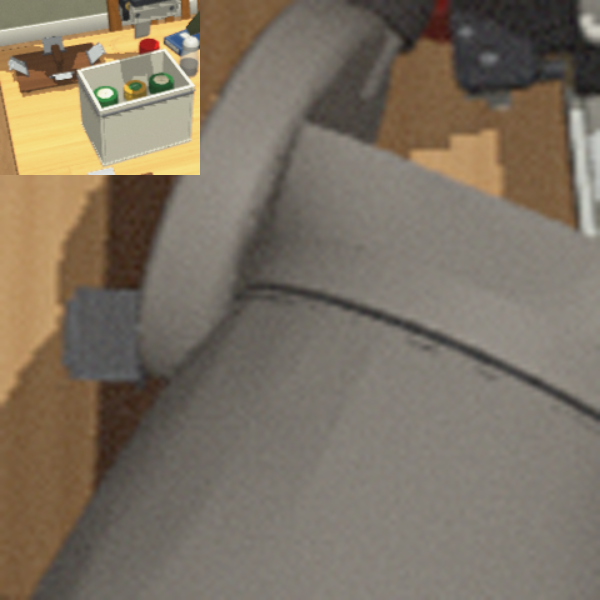

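```bash
python3 -m creep '{"delta_pos":[[-0.8,0.57,0],[-0.8,0.57,0],[-0.8,0.57,0],[-0.8,0.57,0],[0,0,0],[0,0,0],[0,0,0],[0,0,0],[0,0,0],[0,0,0],[0,0,0],[0,0,0]],"turn":[[0,0,0],[0,0,0],[0,0,0],[0,0,-0.105],[0,0,-0.105],[0,0,-0.105],[0,0,-0.105],[0,0,-0.105],[0,0,-0.105],[0,0,-0.105],[0,0,-0.105],[0,0,-0.108]],"hand":[0.2,0.2,0.2,0.2,0.2,0.2,0.2,0.2,0.2,0.2,0.2,0.2]}'
python3 - <<'E'
from h import *
print(read_state()["tool_pos"])
t=shot('top','k2')[:,:,::-1]; s=shot('side','k2s')[:,:,::-1]
a=cv2.resize(t[155:305,145:325],None,fx=4,fy=4,interpolation=cv2.INTER_CUBIC)
cv2.imwrite('pics/k2c.png',a)
E
```

```text
time: 35.5
tool_pos: [0.4386, -0.2992, 0.2313]
ee_rot: [-2.213, -2.224, 0.0]
contact_force: [0.1, -0.3, 0.5]
opening: 0.598
finger_force: 0.0
[ 0.43859961 -0.29924913  0.23132604]
```

View pics/k2c.png

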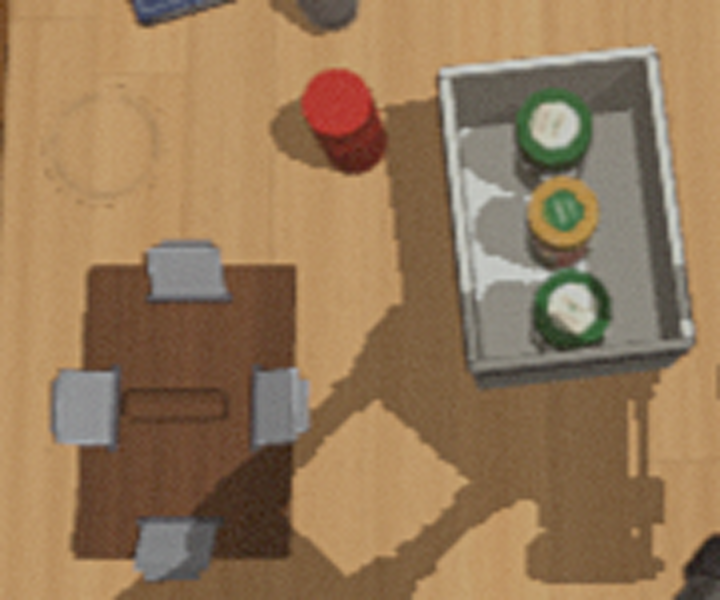

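```bash
python3 - <<'E'
from h import *
T=lambda p,z:plane("top",p[0]/4+145-.37,p[1]/4+155-.37,z)
def quad(P,z,name):
    Q=np.array([T(p,z) for p in P]); c=Q.mean(0); L=[np.linalg.norm(Q[i]-Q[i-1]) for i in range(4)]
    d=(Q[0]+Q[1]-Q[2]-Q[3])[:2]; e=(Q[0]+Q[3]-Q[1]-Q[2])[:2]
    print(name,c.round(4),np.round(L,3),np.degrees(np.arctan2(d[1],d[0])).round(1),np.degrees(np.arctan2(-e[0],e[1])).round(1))
quad([(440,69),(656,46),(693,340),(471,367)],.132,"box")
quad([(88,266),(296,265),(290,557),(74,557)],.022,"A")
print(T((175,404),.056))
go(.4877,.0577,.13,0)
E
```

```text
box [ 0.5913 -0.1719  0.132 ] [0.17  0.124 0.169 0.123] 5.3 5.8
A [0.4881 0.0584 0.022 ] [0.177 0.129 0.178 0.129] -0.4 -0.8
[0.48863912 0.05833781 0.056     ]
delta [7.13 0.99 2.04] n> 7.1
turn [-0.001 -0.001  0.   ]
turn [ 0.002 -0.002 -2.   ]
```

```bash
python3 -m creep '{"delta_pos":[[0.89,0.124,0],[0.89,0.124,0],[0.89,0.124,0],[0.89,0.124,0],[0.89,0.124,0],[0.89,0.124,0],[0.89,0.124,0],[0.89,0.124,0],[0,0,1],[0,0,1],[0,0,0]],"turn":[[0,0,0],[0,0,0],[0,0,0],[0,0,0],[0,0,0],[0,0,0],[0,0,0.007],[0,0,0],[0,0,0],[0,0,0],[0,0,0]],"hand":[0.1,0.1,0.1,0.1,0.1,0.1,0.1,0.1,0.1,0.1,0.1]}' 40
python3 - <<'E'
from h import *
go(.488,.058,.029,np.radians(-.6))
E
```

```text
time: 36.98
tool_pos: [0.4864, 0.0563, 0.1298]
ee_rot: [-2.232, -2.201, 0.01]
contact_force: [-0.1, -0.1, 0.3]
opening: 0.55
finger_force: 0.0
delta [0.03 0.05 2.02] n> 2.0
turn [-0.006 -0.    -0.002]
turn [-0.     0.009  1.998]
```

```bash
python3 -m creep '{"delta_pos":[[0.03,0.03,0.7],[0,0,0.7],[0,0,0.5],[0,0,0.12],[0,0,0],[0,0,0],[0,0,0],[0,0,0],[0,0,0],[0,0,0]],"turn":[[0,0,0],[0,0,0],[0,0,0],[0,0,0],[0,0,0],[0,0,0],[0,0,0],[0,0,0],[0,0,0],[0,0,0]],"hand":[0.1,0.1,0.1,0.1,0.1,-1,-1,-1,-1,-1]}'
python3 - <<'E'
from h import *
go(.488,.058,.029,np.radians(-.6))
E
```

```text
time: 38.22
tool_pos: [0.4903, 0.0577, 0.0323]
ee_rot: [-2.233, -2.208, 0.001]
contact_force: [-4.2, 0.4, 5.4]
opening: 0.193
finger_force: 40.0
delta [ 0.01 -0.05  0.07] n> 0.1
turn [-0.001 -0.    -0.001]
turn [-0.000e+00  1.000e-03  1.999e+00]
```

```bash
python3 -m creep '{"delta_pos":[[0,0,-0.1],[0,0,-0.4],[0,0,-0.8],[0,0,-0.9],[0,0,-0.9],[0,0,-0.9],[0,0,0],[0,0,0]],"turn":[[0,0,0],[0,0,0],[0,0,0],[0,0,0],[0,0,0],[0,0,0],[0,0,0],[0,0,0]],"hand":[-1,-1,-1,-1,-1,-1,-1,-1]}'
python3 - <<'E'
from h import *
f=grab_frame("side"); t=grab_frame("top")
S=cv2.imread("pics/k2s_raw.png"); Tm=cv2.imread("pics/k2_raw.png")
a=cv2.resize(S[165:280,235:345],None,fx=5,fy=5,interpolation=cv2.INTER_CUBIC)
cv2.imwrite("pics/k3.png",a); print(a.shape)
cv2.imwrite("pics/k3s_raw.png",f[:,:,::-1]); cv2.imwrite("pics/k3t_raw.png",t[:,:,::-1])
# box rim by mask: bright grey rim in top view
h=cv2.cvtColor(Tm,cv2.COLOR_BGR2HSV); m=((h[...,1]<45)&(h[...,2]>60)).astype(np.uint8)
m[:,:245]=0;m[:,325:]=0;m[:160]=0;m[260:]=0
m=cv2.morphologyEx(m,cv2.MORPH_CLOSE,np.ones((9,9)))
c=max(cv2.findContours(m,0,1)[0],key=cv2.contourArea); r=cv2.minAreaRect(c); print(r, cv2.approxPolyDP(cv2.convexHull(c),4,True).reshape(-1,2).tolist())
E
```

```text
time: 39.22
tool_pos: [0.4903, 0.0576, 0.2311]
ee_rot: [-2.233, -2.208, 0.002]
contact_force: [-0.6, -0.1, -4.3]
opening: 0.194
finger_force: 40.0
(575, 550, 3)
((286.13818359375, 208.58419799804688), (80.61808013916016, 56.858455657958984), 83.48019409179688) [[307, 166], [317, 241], [265, 251], [255, 172]]
```

View pics/k3.png

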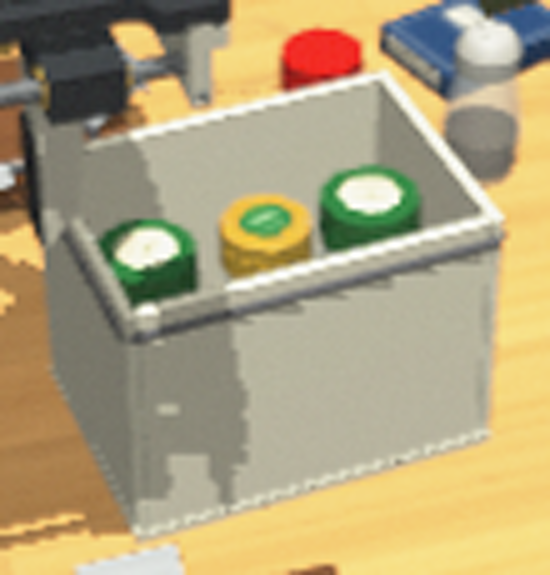

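```bash
python3 - <<'E'
from h import *
Q=np.array([plane("side",x/2.75+180-.32,y/2.75+130-.32,.132) for x,y in[(172,185),(364,139),(428,217),(222,272)]])
print(Q.round(4),Q.mean(0).round(4),[np.linalg.norm(Q[i]-Q[i-1]).round(3) for i in range(4)])
d=(Q[1]+Q[2]-Q[0]-Q[3]);print(np.degrees(np.arctan2(d[1],d[0])))
Q=np.array([plane("side",x/5+235-.4,y/5+165-.4,.132) for x,y in[(385,72),(502,213)]]);print(Q.round(4),"mid +x end")
Q=np.array([plane("top",x/4+145-.37,y/4+155-.37,.132) for x,y in[(440,69),(656,46),(693,340),(471,367)]]);print(Q.round(4))
go(.590,-.172,.231,np.radians(5.2-.0))
E
```

```text
[[ 0.4962 -0.1267  0.132 ]
 [ 0.6654 -0.1109  0.132 ]
 [ 0.6786 -0.227   0.132 ]
 [ 0.5087 -0.2441  0.132 ]] [ 0.5872 -0.1772  0.132 ] [np.float64(0.118), np.float64(0.17), np.float64(0.117), np.float64(0.171)]
5.55945680217774
[[ 0.666  -0.1059  0.132 ]
 [ 0.6797 -0.2222  0.132 ]] mid +x end
[[ 0.6695 -0.1026  0.132 ]
 [ 0.6817 -0.2255  0.132 ]
 [ 0.5134 -0.2407  0.132 ]
 [ 0.5006 -0.1188  0.132 ]]
delta [-4.57  2.05 -0.02] n> 4.6
turn [-0.002 -0.    -0.065]
turn [-0.     0.003  1.935]
```

```bash
python3 -m creep '{"delta_pos":[[-0.763,0.342,0],[-0.763,0.342,0],[-0.763,0.342,0],[-0.763,0.342,0],[-0.763,0.342,0],[-0.763,0.342,0],[0,0,0],[0,0,0.6],[0,0,0.2],[0,0,0]],"turn":[[0,0,0],[0,0,0],[0,0,0],[0,0,0],[0,0,0],[0,0,0],[0,0,-0.067],[0,0,0],[0,0,0],[0,0,0]],"hand":[-1,-1,-1,-1,-1,-1,-1,-1,-1,-1]}'
python3 - <<'E'
from h import *
go(.590,-.1725,.1503,np.radians(5.4))
s=shot('side','m1s'); t=shot('top','m1t')
a=cv2.resize(s[140:290,225:375,::-1],(560,560),interpolation=cv2.INTER_CUBIC)
cv2.imwrite('pics/m1.png',a)
E
```

```text
time: 40.58
tool_pos: [0.5904, -0.1721, 0.1907]
ee_rot: [-2.113, -2.321, 0.002]
contact_force: [-0.3, -0.5, -2.6]
opening: 0.195
finger_force: 40.0
delta [-0.01 -0.01  0.81] n> 0.8
turn [-0.002 -0.001 -0.   ]
turn [-0.002  0.003  2.   ]
```

View pics/m1.png

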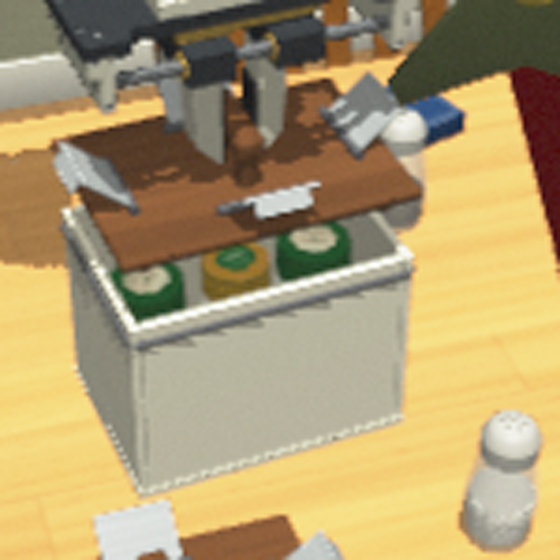

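```bash
python3 -m creep '{"delta_pos":[[0,0,0.3],[0,0,0.2],[0,0,0.1],[0,0,0.06],[0,0,0]],"turn":[[0,0,0],[0,0,0],[0,0,0],[0,0,0],[0,0,0]],"hand":[-1,-1,-1,-1,-1]}'
```

```text
time: 41.3
tool_pos: [0.591, -0.1724, 0.1591]
ee_rot: [-2.115, -2.323, -0.0]
contact_force: [0.2, -0.1, -3.5]
opening: 0.189
finger_force: 40.0
```

```bash
python3 -m creep '{"delta_pos":[[0,0,0.06],[0,0,0.06],[0,0,0.05],[0,0,0.03],[0,0,0]],"turn":[[0,0,0],[0,0,0],[0,0,0],[0,0,0],[0,0,0]],"hand":[-1,-1,-1,-1,-1]}'
```

```text
time: 41.92
tool_pos: [0.591, -0.1725, 0.1507]
ee_rot: [2.114, 2.323, 0.0]
contact_force: [-3.6, 0.8, 5.3]
opening: 0.192
finger_force: 40.0
```

```bash
python3 -m creep '{"delta_pos":[[0,0,0],[0,0,0],[0,0,0],[0,0,0],[0,0,-0.3],[0,0,-0.6],[0,0,-0.4],[0,0,0],[0,-0.9,0],[0,-0.9,0],[0,0,0]],"turn":[[0,0,0],[0,0,0],[0,0,0],[0,0,0],[0,0,0],[0,0,0],[0,0,0],[0,0,0],[0,0,0],[0,0,0],[0,0,0]],"hand":[-0.2,-0.2,-0.2,-0.2,-0.2,-0.2,-1,-1,-1,-1,-1]}' 10
python3 - <<'E'
from h import *
a=np.radians(5.4);c=np.array([.591,-.1725]);ex=np.array([np.cos(a),np.sin(a)]);ey=np.array([-ex[1],ex[0]])
for n,p in(("tab-x",c-.09*ex),("tab+x",c+.09*ex),("tab+y",c+.065*ey),("tab-y",c-.065*ey)):
    print(n,p.round(4)); go(*p,.17)
f=shot('side','n1s')
E
```

```text
time: 43.3
tool_pos: [0.4987, -0.1806, 0.2138]
ee_rot: [-2.115, -2.32, 0.001]
contact_force: [0.1, -0.4, 0.5]
opening: 0.004
finger_force: 0.0
tab-x [ 0.5014 -0.181 ]
delta [-0.01  0.06  0.87] n> 0.9
tab+x [ 0.6806 -0.164 ]
delta [-0.01  3.66  0.87] n> 3.7
tab+y [ 0.5849 -0.1078]
delta [1.29 1.85 0.87] n> 1.9
tab-y [ 0.5971 -0.2372]
delta [-1.31  1.86  0.87] n> 1.9
```

```bash
python3 -m creep '{"delta_pos":[[0,0.04,0.6],[0,0,0.25],[0,0,0.08],[0,0,0.08],[0,0,0.08],[0,0,0.08],[0,0,0.08],[0,0,0.06],[0,0,0.04],[0,0,0]],"turn":[[0,0,0],[0,0,0],[0,0,0],[0,0,0],[0,0,0],[0,0,0],[0,0,0],[0,0,0],[0,0,0],[0,0,0]],"hand":[-1,-1,-1,-1,-1,-1,-1,-1,-1,-1]}'
```

```text
time: 44.6
tool_pos: [0.5033, -0.1806, 0.1464]
ee_rot: [-2.115, -2.323, -0.0]
contact_force: [-0.7, 0.4, 0.8]
opening: 0.008
finger_force: 0.2
```

```bash
python3 -m creep '{"delta_pos":[[0,0,0.05],[0,0,0.04],[0,0,0]],"turn":[[0,0,0],[0,0,0],[0,0,0]],"hand":[-1,-1,-1]}'
```

```text
time: 44.98
tool_pos: [0.5034, -0.1807, 0.1444]
ee_rot: [2.113, 2.322, 0.0]
contact_force: [-7.1, 2.5, 19.4]
opening: 0.008
finger_force: 10.1
```

```bash
python3 -m creep '{"delta_pos":[[0,0,-0.6],[0,0,-0.6],[0,0.89,0],[0,0.89,0],[0,0.89,0],[0,0.89,0],[0,0,0],[0,0,0.6],[0,0,0.1],[0,0,0.08]],"turn":[[0,0,0],[0,0,0],[0,0,0],[0,0,0],[0,0,0],[0,0,0],[0,0,0],[0,0,0],[0,0,0],[0,0,0]],"hand":[-1,-1,-1,-1,-1,-1,-1,-1,-1,-1]}'
python3 -c "
from h import *
go(.680,-.164,.145)"
```

```text
time: 46.22
tool_pos: [0.6798, -0.1639, 0.1638]
ee_rot: [-2.114, -2.322, -0.0]
contact_force: [-1.7, 1.1, 2.4]
opening: 0.005
finger_force: 1.4
delta [-0.    0.    0.38] n> 0.4
```

```bash
python3 -m creep '{"delta_pos":[[0,0,0.08],[0,0,0.08],[0,0,0.08],[0,0,0.08],[0,0,0.06],[0,0,0.05],[0,0,0]],"turn":[[0,0,0],[0,0,0],[0,0,0],[0,0,0],[0,0,0],[0,0,0],[0,0,0]],"hand":[-1,-1,-1,-1,-1,-1,-1]}'
```

```text
time: 47.1
tool_pos: [0.6813, -0.1643, 0.1445]
ee_rot: [2.112, 2.321, 0.002]
contact_force: [-1.2, 0.1, 15.9]
opening: 0.007
finger_force: 7.8
```

```bash
python3 -m creep '{"delta_pos":[[0,0,-0.6],[0,0,-0.6],[0.65,-0.9,0],[0.65,-0.9,0],[0,0,0],[0,0,0.6],[0,0,0.18],[0,0,0.08],[0,0,0.08],[0,0,0.08],[0,0,0.08],[0,0,0]],"turn":[[0,0,0],[0,0,0],[0,0,0],[0,0,0],[0,0,0],[0,0,0],[0,0,0],[0,0,0],[0,0,0],[0,0,0],[0,0,0],[0,0,0]],"hand":[-1,-1,-1,-1,-1,-1,-1,-1,-1,-1,-1,-1]}'
python3 -c "
from h import *
go(.5849,-.1078,.145)"
```

```text
time: 48.6
tool_pos: [0.5848, -0.1079, 0.1462]
ee_rot: [-2.114, -2.323, 0.001]
contact_force: [0.1, -0.2, -0.2]
opening: 0.004
finger_force: 0.1
delta [0.   0.   0.02] n> 0.0
```

```bash
python3 -m creep '{"delta_pos":[[0,0,0.05],[0,0,0.03],[0,0,0]],"turn":[[0,0,0],[0,0,0],[0,0,0]],"hand":[-1,-1,-1]}'
```

```text
time: 48.98
tool_pos: [0.5848, -0.1079, 0.1445]
ee_rot: [2.114, 2.322, 0.0]
contact_force: [-5.1, 2.1, 12.6]
opening: 0.009
finger_force: 6.7
```

```bash
python3 -m creep '{"delta_pos":[[0,0,-0.6],[0,0,-0.7],[-0.87,-0.08,0],[-0.87,-0.08,0],[-0.86,-0.08,0],[0,0,0],[0,0,0],[0,0,0]],"turn":[[0,0,0],[0,0,0],[0,0,0],[0,0,0],[0,-0.06,0],[0,-0.06,0],[0,0,0],[0,0,0]],"hand":[-1,-1,-1,-1,-1,-1,-1,-1]}'
python3 -c "
from h import *
s=read_state();print(Ro.from_rotvec(s['ee_rot']).as_matrix()[:,2]);go(.585,-.2382,.170);go(.585,-.2382,.145)"
```

```text
time: 49.98
tool_pos: [0.5851, -0.2381, 0.2076]
ee_rot: [2.017, 2.217, -0.189]
contact_force: [-0.1, 0.6, 0.1]
opening: 0.01
finger_force: 0.0
[ 0.01729586 -0.18511242 -0.98256513]
delta [ 0.14 -0.    0.74] n> 0.7
delta [ 0.23 -0.    1.23] n> 1.2
```

```bash
python3 -m creep '{"delta_pos":[[0.1,0,0.54],[0.04,0,0.2],[0.015,0,0.08],[0.015,0,0.08],[0.015,0,0.08],[0.015,0,0.08],[0.015,0,0.08],[0.015,0,0.08],[0.01,0,0.05],[0,0,0]],"turn":[[0,0,0],[0,0,0],[0,0,0],[0,0,0],[0,0,0],[0,0,0],[0,0,0],[0,0,0],[0,0,0],[0,0,0]],"hand":[-1,-1,-1,-1,-1,-1,-1,-1,-1,-1]}'
```

```text
time: 51.22
tool_pos: [0.5858, -0.239, 0.1457]
ee_rot: [2.014, 2.213, -0.19]
contact_force: [-3.6, -1.3, 16.7]
opening: 0.005
finger_force: 8.1
```

```bash
python3 -m creep '{"delta_pos":[[0.005,0,0.03],[0,0,0],[-0.1,0,-0.6],[-0.2,0,-0.9],[0,0,0],[0,-0.9,0],[0,-0.9,0],[0,-0.9,0],[0,0,0]],"turn":[[0,0,0],[0,0,0],[0,0,0],[0,0,0],[0,0.06,0],[0,0.06,0],[0,0,0],[0,0,0],[0,0,0]],"hand":[-1,-1,-1,-1,-1,-1,-1,-1,-1]}'
python3 -c "
from h import *
print(read_state()['tool_pos'])
t=shot('top','z1t')[:,:,::-1]; s=shot('side','z1s')[:,:,::-1]
a=cv2.resize(t[150:300,240:405],(440,400)); b=cv2.resize(s[140:345,180:385],(360,360))
c=np.zeros((400,800,3),np.uint8); c[:,:440]=a; c[:360,440:]=b; cv2.imwrite('pics/z1.png',c)"
```

```text
time: 52.35
tool_pos: [0.4483, -0.2511, 0.2174]
ee_rot: [-2.115, -2.318, -0.001]
contact_force: [0.6, -0.4, -0.7]
opening: 0.003
finger_force: 0.0
[ 0.44827015 -0.25106466  0.21742957]
```

View pics/z1.png

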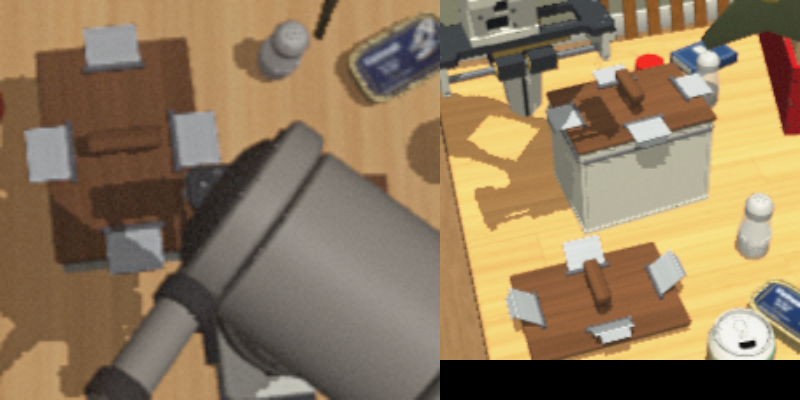

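```bash
python3 -c "
from h import *
go(.590,-.2468,.2174)"
python3 -m creep '{"delta_pos":[[-0.03,0.94,0],[-0.03,0.94,0],[-0.03,0.94,0],[0,0,0],[0,0,0],[0,0,0]],"turn":[[0,0,0],[0,0,0],[0,-0.06,0],[0,-0.06,0],[0,0,0],[0,0,0]],"hand":[-1,-1,-1,-1,-1,-1]}'
python3 -c "
from h import *
go(.590,-.2468,.148)"
```

```text
delta [-0.17  2.78  0.01] n> 2.8
time: 53.2
tool_pos: [0.5919, -0.2428, 0.2178]
ee_rot: [2.017, 2.217, -0.189]
contact_force: [0.3, -0.7, 0.1]
opening: 0.006
finger_force: 0.0
delta [ 0.18 -0.05  1.39] n> 1.4
```

```bash
python3 -m creep '{"delta_pos":[[0.08,0,0.6],[0.06,0,0.5],[0.02,0,0.15],[0.02,0,0.12],[0.01,0,0.06],[0.01,0,0.03],[0,0,0]],"turn":[[0,0,0],[0,0,0],[0,0,0],[0,0,0],[0,0,0],[0,0,0],[0,0,0]],"hand":[-1,-1,-1,-1,-1,-1,-1]}'
```

```text
time: 54.08
tool_pos: [0.5924, -0.2474, 0.1462]
ee_rot: [2.015, 2.214, -0.19]
contact_force: [-0.9, 0.0, 4.3]
opening: 0.005
finger_force: 2.2
```

```bash
python3 -m creep '{"delta_pos":[[0.008,0,0.03],[0.005,0,0.02],[0,0,0],[-0.1,0,-0.6],[-0.2,0,-0.9],[0,0,0],[0,-0.9,0],[0,-0.9,0],[0,-0.9,0],[0,0,-0.5],[0,0,0],[0,0,0]],"turn":[[0,0,0],[0,0,0],[0,0,0],[0,0,0],[0,0,0],[0,0.06,0],[0,0.06,0],[0,0,0],[0,0,0],[0,0,0],[0,0,0],[0,0,0]],"hand":[-1,-1,-1,-1,-1,-1,-1,-1,-1,-1,-1,-1]}'
python3 - <<'E'
from h import *
print(read_state()['tool_pos'],sign_off())
E
```

```text
time: 55.58
tool_pos: [0.4579, -0.2599, 0.2431]
ee_rot: [2.114, 2.323, 0.0]
contact_force: [-0.8, 0.3, -0.4]
opening: 0.006
finger_force: 0.0
the job is handed in; nothing more can be done
[ 0.45790433 -0.25991519  0.24308258] None
```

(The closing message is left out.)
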